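# Swing the straight-edge round its pivot pin and cap it

### The arm

A 6-joint arm with a two-finger parallel gripper is mounted at the origin on a cart in front of the work surface, level with it; the furniture and walls round the work are solid. World frame = base frame: x ahead of the robot, y to its left, z up, the work surface at z = 0. Lengths are in m, angles in rad, forces in N, time in s.
With the tool pointing down it reaches from about 0.3 to 0.95 m from the base axis. Payload 3.1 kg.
Tool frame: the origin (TCP) lies midway between the tips of the shut fingers; the grasp point (between the pads) lies 19 mm behind it; z points along the fingers, y is the line along which they close (so a half turn about z gives the same grasp; the last joint's range is limited). The gripper opens to 85 mm and grips with 20 to 120 N. Pads are 22 mm wide; open, the fingers measure 114 mm over their backs; the gripper's body (76 mm by 85 mm) begins 54 mm behind the grasp point. The pads swing forward as they close: fully open they stand 13 mm farther back than shut.
Start: joints at [1.258, 0.308, 1.634, -0, 1.2, -0.07], TCP at [0.15, 0.607, 0.231] pointing down, gripper open.
Joint ranges: [-3.06, 3.06], [-0.79, 1.96], [0.05, 2.63], [-1.19, 4.34], [0.05, 2.64], [-2.94, 2.94]. Speed limits (rad/s): [2.79, 2.79, 3.14, 3.14, 3.14, 3.14].

### API

Orientations are given as a unit quaternion [w, x, y, z].
In Python, from rig import bot gives the robot as it stands. The module is installed in compiled form; this text tells all that it offers.
- The arm moves only by the tool carry_out, never from a script. Its argument "commands" is text: rows parted by semicolons, each of 5 numbers parted by spaces: the shift along the tool's x, y, z in units of 400 mm (1.0 is 400 mm), then the turn about the tool's z in units of 0.5 rad (1.0 is 0.5 rad), then the opening, from -1 (shut) to 1 (fully open). In form: x y z roll jaw; .... A call has 1 to 10 rows; each row shifts and turns the commanded pose from where the row before left it, along the tool's axes as they then stand; what a row does not reach is not made up. A row lasts 1/10 s, in which the tool goes at most 50 mm and 8.59 degrees, less where a joint would pass 70% of its speed; a pose out of reach is approached as far as the arm can. A call with a number of a shift or a turn outside -1 to 1 is refused whole. A call with a gripper value outside its range is refused whole. The fingers move at their own pace and stop on an object; "squeeze" is the grip in N (left out, the last holds). Time passes only in rows, so rows that do not move let the fingers close. It gives the time, the measured TCP pose, the force, the opening and the grip force at its end, in the units of the state.
- bot.sense(): the state, without advancing time (a new reading comes with each control period).
- bot.camera(name): name is "side" or "top"; returns a dict with "img" (400x640x3 uint8, red, green, blue), "depth" (400x640 float32, m along the optical axis (not along the pixel's ray), 0 where there is no reading), "intrinsics" (3x3 intrinsics, pixels), "origin" and "attitude" of the camera in the world. Camera axes: x right, y up, looking along -z (the intrinsics and any distortion apply to the point x, -y, -z); pixel columns grow to the right and rows downward; lengths in m; the calibration is good to about 2 mm. A picture is of the moment at which its call begins.
- bot.sign_off(): hands the job in; it is judged then, once.
Trained networks look in a picture, given as the dict that the camera call returned (one of the last four; its "shot" number tells which), for a name from the list of things; names that differ only in an ending like _2 or _b are one class to them, and where a whole thing is asked for, a point or a joint stands for the part that bears it (a point fixed in the world has none). Each returns a list of dicts, best first, with "p" (0 to 1); they miss things now and then, are a little off and sometimes report something else, mostly with a low value. They report only what shows in the picture. A call takes as long as a camera call.
- bot.spot_in(picture, thing): "rect" ([left, top, right, bottom] as shares, 0 to 1, of the picture: columns of its width, rows of its height, round what is visible of it).
- bot.regions_of(picture, thing): "mask" (400x640 bool, what is visible of it) and "rect" ([left, top, right, bottom] as shares, 0 to 1, of the picture: columns of its width, rows of its height, round what is visible of it).
The state is a dict: "clock": time; "joints": joint angles; "joint_velocities": joint speeds; "joint_efforts": joint torques, N m; "tcp_pos": TCP position; "tcp_rot": TCP orientation; "wrist_force": force on the tool from outside, world axes, zero at the start; "ft_torque": the same for the moment, N m; "gripper_width": finger opening in m; "gripper_force": force on a finger pad.
Only numpy, scipy, OpenCV 4.12 (cv2) and the standard library are available. Lean on these libraries where they do the work, as an engineer would, in place of code of your own. Each camera call takes 0.05 s, during which the arm holds its last target. There are 200 camera calls.

### The job

Set up the cutting guide: first lift the large steel weight off the board and stand it on free worktop. Then, keeping the steel straight-edge flat on the board, slide it until its V notch sits on the pivot pin and swing it round that pin, notch kept on the pin, until its notched edge lies against the stop block; lock it with the bridge cap, fully down over the block's two dowels. Leave the small weight, the dropper bottle and the tape roll where they stand.

Things in the scene. Friction and masses are not known exactly. Their poses are not given: they have to be found in the camera images.
- board: Fixed grey board 200 (x) x 240 (y) x 12 mm on the worktop; origin at the centre of its underside, z up. Its flat top carries only the pivot pin and the stop block. Board yaw within 0.15 rad of the robot's. Behind it, beyond x = 0.635 m for y from -0.05 to 0.55 m, stands a fixed 180 mm high test machine; the worktop's front edge is at x = 0.375 m.
- pin (a point): Upright steel pivot pin on the board, 12 mm diameter, 22 mm high; this point is on its axis at the board's top (12 mm above the worktop), at board (-70, 50) mm.
- block_top (a point): Centre of the top of the aluminium stop block on the board: 54 (board x) x 34 (board y) x 10 mm high, at board (25, 76.5) mm. Its face towards board -y (at board y = 59.5 mm) is the stop. Two steel dowels stand on its top, 15 mm before and behind this point along board x: 9 mm diameter, 11 mm high, tapered tips.
- cap_seat (a point): Point (axes as the board's) where the cap's origin lies when the cap is fully seated, its axes along the board's: board (25, 57) mm, 2 mm above the board's top.
- straightedge: Loose flat steel bar, 195 x 38 x 10 mm, 0.22 to 0.4 kg, on the board. x runs along it to the free end, y towards its notched edge. Origin: underside, where the pin's axis stands when the notch is home on the pin. Spans x -40 to 155, y -28.5 to 9.5 mm. V notch of 90 degrees in the edge y = 9.5, 36 mm wide, 18 mm deep, centred at x = 0. Home: x along board x, notched edge on the stop, top flush with the block.
- plain_edge (a point): Middle of the bar's plain long edge's face, at bar (60, -28.5, 5) mm, beside its mass centre (x 58, y -10). A push here along bar +y presses the notch onto the pin. At the start the notch is 9 to 25 mm short of the pin and the bar points 0.7 to 1.15 rad clockwise (from above) of board x, into the open right part of the board.
- cap: Loose aluminium bridge cap, 54 (x) x 95 (y) x 52 mm high, about 0.25 kg, standing beside the board, yaw within 0.8 rad of the board's. Origin: centre of its footprint, level with its feet. Feet along both y ends, 8 mm wide and high, 79 mm apart; plate between z 8 and 20 mm. Two 12 mm through holes at x = -15 and 15, y = 19.5 mm, for the dowels. Seated, the plate rests on block and bar, a foot beyond each.
- cap_handle (a point): Where to pinch the cap, across its x: black T-shaped handle over its centre, 14 mm thick in x, upper bar 44 mm long in y, from z 36 to 52 mm of the cap; the stem below, down to the plate at 20 mm, is 22 mm long. This point is at cap z = 44 mm.
- weight: The large weight: steel-grey calibration weight, 0.5 kg, 43 mm diameter up to 42 mm, above it a knob of 23 mm diameter (widest near the top) up to 60 mm; origin under its centre. It stands on the board in the path of the straight-edge. To be stood upright on bare worktop (origin at z = 0), clear of everything.
- small_weight: Bystander: pale brass calibration weight, 33 mm diameter, 50 mm high, origin under its centre. Not to be disturbed.
- dropper: Bystander: small brown dropper bottle with black teat, 34 mm wide, 102 mm high, origin under its centre; easily tipped. Not to be disturbed.
- tape_roll: Bystander: roll of white tape lying flat, 93 mm diameter, 48 mm high, origin under its centre. Not to be disturbed.

How it is judged:
By the outcome, as a careful person would: the job done as asked, in the order asked, and still so for the second after the job is handed in, with the robot touching nothing.
It also fails if it takes over 61 s, if anything falls off the work surface, if the arm or the gripper's body presses on something with over 40 N, if the wrist force passes 120 N, or if a joint passes its speed limit or range.

## Working session

There is one attempt and no reset: what is moved stays moved. The work goes in short steps, Python scripts to look and compute and a tool call to move; the robot and the scene stay as the last step left them, time stands still between calls to the robot, and variables do not carry over. Pictures are saved under pics/ and viewed, at most 10 in all, crops included, and the job is handed in when it is done.

Besides the shell and the picture viewer there is one more tool, called after "Emit:" as name(argument=value, ...) on one line, values as JSON. carry_out: Moves the arm, as the interface text tells. Its arguments: {"type":"object","properties":{"commands":{"type":"string"},"squeeze":{"type":"number"}},"required":["commands"]}

```bash
mkdir -p pics; cat > h.py <<'E'
import numpy as np, cv2
from rig import bot
from scipy.spatial.transform import Rotation as R
def rot(a):
    a=np.array(a,float)
    return a if a.shape==(3,3) else R.from_quat(a[[1,2,3,0]]).as_matrix()
def cloud(p):
    K=np.array(p["intrinsics"]);d=p["depth"];v,u=np.mgrid[:400,:640]
    c=np.stack([(u-K[0,2])/K[0,0]*d,-(v-K[1,2])/K[1,1]*d,-d],-1)
    w=c@rot(p["attitude"]).T+np.array(p["origin"]); w[d==0]=np.nan
    return w
def tool(s=None):
    s=s or bot.sense(); return np.array(s["tcp_pos"]),rot(s["tcp_rot"])
E
python3 - <<'E'
from h import *
for n in("side","top"):
    p=bot.camera(n);cv2.imwrite(f"pics/{n}0.png",p["img"][:,:,::-1]);np.savez(f"{n}0.npz",w=cloud(p),img=p["img"])
    print(n,p["origin"],p["attitude"],p["intrinsics"])
    w=cloud(p)
    for t in("board","straightedge","cap","weight","small_weight","dropper","tape_roll"):
        for r in bot.regions_of(p,t)[:2]:
            q=w[r["mask"]];print(t,round(r["p"],2),np.round(np.array(r["rect"])*[640,400,640,400]),np.round(np.nanmedian(q,0),3),np.round(np.nanpercentile(q,[2,98],axis=0),3).tolist())
s=bot.sense();print(s)
E
```

```text
side [0.4139173  1.01886183 0.58101517] [-0.04331502 -0.03379772  0.51508634  0.8553757 ] [[475.07212126   0.         319.39909549]
 [  0.         475.07212126 203.82180166]
 [  0.           0.           1.        ]]
board 0.79 [288. 179. 369. 226.] [ 0.504 -0.014  0.012] [[0.411, -0.189, 0.004], [0.602, 0.046, 0.025]]
board 0.49 [292. 148. 323. 175.] [ 0.597 -0.264  0.034] [[0.555, -0.336, 0.003], [0.639, -0.246, 0.05]]
straightedge 0.9 [324. 180. 382. 215.] [ 0.463 -0.077  0.022] [[0.387, -0.151, 0.012], [0.53, -0.006, 0.024]]
cap 0.85 [333. 250. 361. 292.] [0.453 0.244 0.02 ] [[0.426, 0.18, 0.0], [0.482, 0.277, 0.052]]
cap 0.66 [295. 151. 326. 177.] [ 0.597 -0.263  0.033] [[0.555, -0.336, 0.003], [0.639, -0.246, 0.05]]
weight 0.82 [306. 180. 328. 207.] [ 0.546 -0.049  0.042] [[0.525, -0.085, 0.012], [0.571, -0.039, 0.072]]
small_weight 0.67 [347. 223. 358. 248.] [0.443 0.123 0.027] [[0.427, 0.102, 0.001], [0.458, 0.131, 0.05]]
dropper 0.66 [338. 140. 353. 175.] [ 0.488 -0.27   0.045] [[0.472, -0.282, 0.004], [0.505, -0.262, 0.095]]
dropper 0.51 [326. 181. 383. 215.] [ 0.458 -0.074
[... 1446 characters left out ...]
'joints': array([ 1.25827582e+00,  3.08057509e-01,  1.63376408e+00,  3.31700970e-06,
        1.19973027e+00, -6.96973206e-02]), 'joint_velocities': array([-0.00164978, -0.00176746,  0.00075352,  0.00155032,  0.00040968,
       -0.00079295]), 'joint_efforts': array([ 1.86543143e-04, -4.15221691e+01, -2.77066791e+01, -1.81725868e-04,
        5.85714297e-04, -1.46618579e-06]), 'tcp_pos': array([0.15030727, 0.60667666, 0.23131566]), 'tcp_rot': array([2.35610719e-06, 1.21114128e-01, 9.92638589e-01, 2.03153450e-05]), 'wrist_force': array([ 0.82305927,  0.55620528, -0.64354708]), 'ft_torque': array([-0.01864433,  0.02738179, -0.00603146]), 'gripper_force': 0.0, 'gripper_width': 0.08510359486478285}
```

View pics/top0.png

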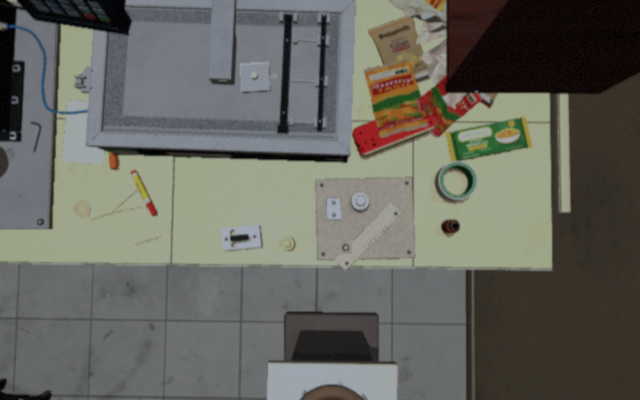

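View pics/side0.png

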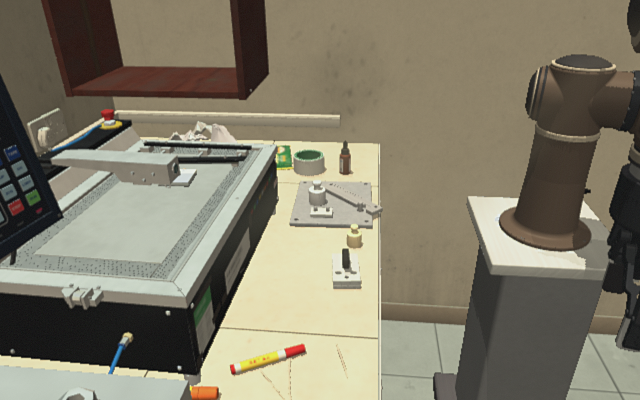

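The top view has board up = +x and left = +y. The board spans px 317–413 × 178–261, with the pin at (346,247), block at (334,208), bar from (343,265) to (397,207), weight at (360,200), cap at (241,237) and small weight at (288,243). The side view agrees.

```bash
cat >> h.py <<'E'
def bbox(pts):
    (c,s,a)=cv2.minAreaRect((pts*1000).astype(np.float32)); return np.round(c,1),np.round(s,1),round(a,2)
def clean(m):
    return cv2.morphologyEx(m.astype(np.uint8),cv2.MORPH_OPEN,np.ones((2,2)))>0
def biggest(m):
    n,l,s,_=cv2.connectedComponentsWithStats(m.astype(np.uint8)); return l==1+np.argmax(s[1:,4])
E
python3 - <<'E'
from h import *
d=np.load("top0.npz");w=d["w"];img=d["img"]
cv2.imwrite("pics/crop0.png",cv2.resize(img[165:280,205:425,::-1],None,fx=3.6,fy=3.6,interpolation=cv2.INTER_CUBIC))
x,y,z=w[...,0],w[...,1],w[...,2]
roi=(x>.37)&(x<.635)&(y>-.215)&(y<.08)
b=biggest(roi&(z>.007)); print("board",bbox(w[b][:,:2]), "ztable",np.nanmedian(z[(x>.4)&(x<.6)&(y>.06)&(y<.09)]),"zboard",np.median(z[b&(z<.017)]))
bar=biggest(clean(roi&(z>.0175)&(z<.028)&(x+y<.47)&(y<-.003)));print("bar",bbox(w[bar][:,:2]),bar.sum(),np.median(z[bar]))
for n,m in(("wt",roi&(z>.045)),("pin",roi&(z>.028)&(x<.47)),("block",roi&(z>.0175)&(y>-.03)&(x>.48)),("blockhi",roi&(z>.027)&(y>-.025)&(x>.48))):
    print(n,m.sum(),np.round(np.nanmean(w[m],0),4),bbox(w[m][:,:2]))
m=biggest((x>.38)&(x<.53)&(y>.15)&(y<.31)&(z>.012));print("cap",bbox(w[m][:,:2]))
m=(x>.38)&(x<.53)&(y>.15)&(y<.31)&(z>.042);print("handle",bbox(w[m][:,:2]),w[m].mean(0),np.median(z[m]))
s=np.load("side0.npz")["w"];x,y,z=s[...,0],s[...,1],s[...,2]
m=(x>.38)&(x<.53)&(y>.15)&(y<.31)&(z>.042);print("handle side",np.nanmean(s[m],0),bbox(s[m][:,:2]))
roi=(x>.37)&(x<.635)&(y>-.215)&(y<.08)
m=roi&(z>.06);print("wt side",np.nanmean(s[m],0))
E
```

```text
board (array([493.2, -76. ]), array([225. , 239.9]), 1.74) ztable -0.0002293703749096654 zboard 0.012258206184937559
bar (array([443.9, -77.7]), array([ 86.6, 226.7]), 60.99) 1150 nan
wt 256 [ 0.5446 -0.0606  0.058 ] (array([580.7, -56. ]), array([115.1,  41.4]), 7.73)
pin 22 [ 0.4318 -0.0343  0.0329] (array([437.2, -48.5]), array([38.5, 96.7]), 53.0)
block 324 [0.5281 0.0012 0.0232] (array([559.3,   1. ]), array([ 66.6, 156.3]), 84.24)
blockhi 27 [0.5261 0.0032 0.0309] (array([527.9,   7.5]), array([36.4, 19.5]), 0.41)
cap (array([454.4, 227.5]), array([53.9, 96. ]), 6.27)
handle (array([454.5, 226.7]), array([14. , 43.5]), 6.97) [0.45434045 0.22654606 0.05130952] 0.051634217088565526
handle side [0.45508306 0.23332297 0.049941  ] (array([455.2, 228.9]), array([13.9, 43.2]), 4.01)
wt side [ 0.54567957 -0.05734072  0.06877979]
```

View pics/crop0.png

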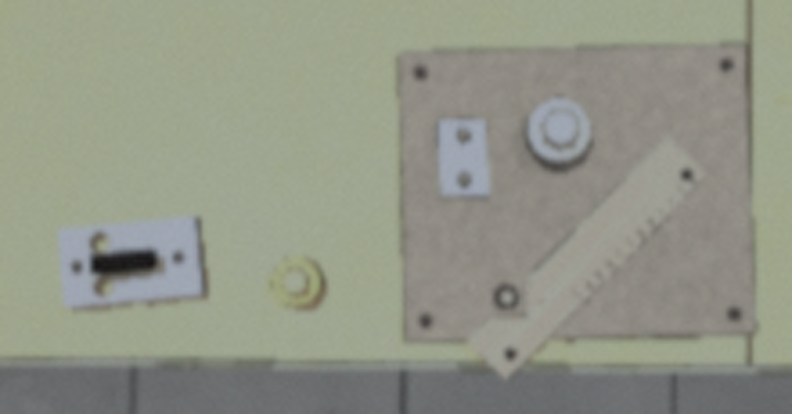

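The crop confirms it: notch on the pin side of the bar, pin at crop (506,297), dowels at (463,135) and (463,180), and the cap's holes already on its +y side. Next I'll fit poses and plan the move to the weight.

```bash
cat >> h.py <<'E'
def ray(p,u,v,z):
    K=np.array(p["intrinsics"]);o=np.array(p["origin"])
    d=rot(p["attitude"])@np.array([(u-K[0,2])/K[0,0],-(v-K[1,2])/K[1,1],-1]); return o+d*(z-o[2])/d[2]
def plan(tgt,th,n,jaw=1):
    """straight move from the measured pose to tgt, tool y at world angle th; rows in tool units"""
    P,T=tool(); t0=np.arctan2(T[1,1],T[0,1]); dth=(th-t0+np.pi)%(2*np.pi)-np.pi; d=(np.array(tgt)-P)/n
    for i in range(n):
        t=t0+dth*i/n; a=np.array([np.sin(t)*-1,np.cos(t)]) # placeholder perpendicular
        y=np.array([np.cos(t),np.sin(t)]);x=np.array([-np.sin(t),np.cos(t)])
        print("%.3f %.3f %.3f %.2f %g;"%(d[:2]@x/.4,d[:2]@y/.4,-d[2]/.4,-dth/n/.5,jaw),end=" ")
    print()
E
sed -i 's/ a=np.array(\[np.sin.*$//' h.py
python3 - <<'E'
from h import *
print(tool())
p=bot.camera("top")
f=lambda a,b,z:ray(p,205+(a+.5)/3.6-.5,165+(b+.5)/3.6-.5,z)
S=[f(a,b,.012)[:2] for a,b in((420,72),(727,65),(425,320),(734,313))]
print("screws",np.round(S,4)); c=np.mean(S,0); 
e=[(S[0]-S[1]),(S[2]-S[3])]; yaw=[np.arctan2(-v[0],v[1]) for v in e]; e2=[S[0]-S[2],S[1]-S[3]]; yaw+= [np.arctan2(v[1],v[0]) for v in e2]
print("c",c,"yaw",yaw,np.linalg.norm(e,axis=1),np.linalg.norm(e2,axis=1))
y=np.mean(yaw);M=np.array([[np.cos(y),-np.sin(y)],[np.sin(y),np.cos(y)]])
for n,q in(("pin",(-.07,.05)),("block",(.025,.0765)),("d1",(.04,.0765)),("d2",(.01,.0765))): print(n,c+M@q)
print("pin px",f(506,297,.034),"d",f(463,135,.033),f(463,180,.033),"knob",f(560,128,.072))
w=cloud(p);x,yy,z=w[...,0],w[...,1],w[...,2]
with np.errstate(all="ignore"):
    q=np.stack([x-c[0],yy-c[1]],-1)@M
    # bar: height window, below weight/right of pin
    m=(z>.0175)&(z<.028)&(q[...,0]>-.15)&(q[...,0]<.06)&(q[...,1]<.09)&(q[...,1]>-.13)&(np.hypot(q[...,0]-.037,q[...,1]-.013)>.03)&~((q[...,0]>-.01)&(q[...,1]>.05))
    m=biggest(m);print("bar",m.sum(),bbox(w[m][:,:2]))
    k=(z>.064)&(abs(q).max(-1)<.1);print("knob",w[k].mean(0),k.sum())
plan((.35,.25,.231),.6,9)
E
```

```text
(array([0.15030727, 0.60667666, 0.23131566]), array([[-9.70662736e-01,  2.40445114e-01,  9.59847641e-06],
       [ 2.40445114e-01,  9.70662735e-01,  3.97608751e-05],
       [ 2.43424757e-07,  4.09023065e-05, -9.99999999e-01]]))
screws [[ 0.5855  0.0319]
 [ 0.5921 -0.1786]
 [ 0.4158  0.0268]
 [ 0.4227 -0.1834]]
c [ 0.50401407 -0.0758118 ] yaw [np.float64(0.03151027353454317), np.float64(0.03282394470855279), np.float64(0.030194353064720708), np.float64(0.02814628687777038)] [0.2106243  0.21027764] [0.16980017 0.16952475]
pin [ 0.43251379 -0.02798179]
block [0.52665652 0.00141882]
d1 [0.54164947 0.00187878]
d2 [0.51166358 0.00095886]
pin px [ 0.43237011 -0.02758761  0.034     ] d [0.54091718 0.00214387 0.033     ] [0.51056336 0.00187926 0.033     ] knob [ 0.54336336 -0.06082437  0.072     ]
bar 1167 (array([461.1, -82.5]), array([ 41.4, 193.7]), 45.42)
knob [ 0.54462145 -0.06134051  0.0713792 ] 82
-0.078 -0.083 0.000 0.16 1; -0.084 -0.076 0.000 0.16 1; -0.090 -0.069 0.000 0.16 1; -0.095 -0.062 0.000 0.16 1; -0.100 -0.054 0.000 0.16 1; -0.104 -0.046 0.000 0.16 1; -0.107 -0.037 0.000 0.16 1; -0.110 -0.028 0.000 0.16 1; -0.112 -0.019 0.000 0.16 1;
```

Emit:
carry_out(commands="-0.078 -0.083 0 0.16 1; -0.084 -0.076 0 0.16 1; -0.09 -0.069 0 0.16 1; -0.095 -0.062 0 0.16 1; -0.1 -0.054 0 0.16 1; -0.104 -0.046 0 0.16 1; -0.107 -0.037 0 0.16 1; -0.11 -0.028 0 0.16 1; -0.112 -0.019 0 0.16 1", squeeze=40)

```text
clock: 1.75
tcp_pos: [0.3519, 0.2493, 0.2317]
tcp_rot: [0.0, 0.464, 0.886, 0.001]
wrist_force: [1.5, 0.5, 0.1]
gripper_width: 0.0853
gripper_force: 0.0
```

```bash
python3 - <<'E'
from h import *
s=bot.sense();print(s["clock"],tool(s)[0],s["joints"])
plan((.546,-.060,.15),0.03,10)
E
```

```text
1.75 [0.35191434 0.2492563  0.23169616] [ 5.15246291e-01 -7.98512668e-02  2.06563934e+00 -3.37796940e-05
  1.15446805e+00 -8.98607303e-02]
-0.091 -0.004 0.020 0.12 1; -0.091 0.001 0.020 0.12 1; -0.091 0.006 0.020 0.12 1; -0.091 0.012 0.020 0.12 1; -0.090 0.017 0.020 0.12 1; -0.089 0.022 0.020 0.12 1; -0.087 0.027 0.020 0.12 1; -0.085 0.032 0.020 0.12 1; -0.084 0.037 0.020 0.12 1; -0.081 0.042 0.020 0.12 1;
```

Emit:
carry_out(commands="-0.091 -0.004 0.02 0.12 1; -0.091 0.001 0.02 0.12 1; -0.091 0.006 0.02 0.12 1; -0.091 0.012 0.02 0.12 1; -0.09 0.017 0.02 0.12 1; -0.089 0.022 0.02 0.12 1; -0.087 0.027 0.02 0.12 1; -0.085 0.032 0.02 0.12 1; -0.084 0.037 0.02 0.12 1; -0.081 0.042 0.02 0.12 1")

```text
clock: 2.75
tcp_pos: [0.5438, -0.0616, 0.1511]
tcp_rot: [0.0, 0.705, 0.709, 0.0]
wrist_force: [-0.2, 0.9, 0.5]
gripper_width: 0.0855
gripper_force: 0.0
```

```bash
python3 - <<'E'
from h import *
s=bot.sense();P,T=tool(s);print(s["clock"],P,np.arctan2(T[1,1],T[0,1]),s["joints"])
plan((.5455,-.060,.024),0.03,5)
E
```

```text
2.75 [ 0.5438136  -0.06162414  0.15112522] 0.005217411339880793 [-1.92452774e-01  2.52120341e-01  1.88328709e+00  1.01265824e-04
  1.00564843e+00 -1.97724389e-01]
0.001 0.001 0.064 -0.01 1; 0.001 0.001 0.064 -0.01 1; 0.001 0.001 0.064 -0.01 1; 0.001 0.001 0.064 -0.01 1; 0.001 0.001 0.064 -0.01 1;
```

Emit:
carry_out(commands="0.001 0.001 0.064 -0.01 1; 0.001 0.001 0.064 -0.01 1; 0.001 0.001 0.064 -0.01 1; 0.001 0.001 0.064 -0.01 1; 0.001 0.001 0.064 -0.01 1; 0 0 0 0 0; 0 0 0 0 -0.3; 0 0 0 0 -0.3; 0 0 0 0 -0.3; 0 0 0 0 -0.3")

```text
clock: 3.75
tcp_pos: [0.5464, -0.0584, 0.0251]
tcp_rot: [0.001, 0.695, 0.719, 0.001]
wrist_force: [-0.7, -0.6, 5.1]
gripper_width: 0.0411
gripper_force: 41.7
```

Emit:
carry_out(commands="0 0 -0.1 0 -0.35; 0 0 -0.1 0 -0.35; 0.091 0.003 0 0 -0.35; 0.091 0.003 0 0 -0.35; 0.091 0.003 0 0 -0.35; 0.091 0.003 0 0 -0.35; 0.091 0.003 0 0 -0.35; 0.091 0.003 0 0 -0.35; 0 0 0.08 0 -0.35; 0 0 0.08 0 -0.35")

```text
clock: 4.75
tcp_pos: [0.5458, 0.1623, 0.0395]
tcp_rot: [0.001, 0.694, 0.72, 0.001]
wrist_force: [0.2, -0.6, -5.8]
gripper_width: 0.041
gripper_force: 43.3
```

Holding it (about 5 N extra). Next: lower 26 mm, release, rise.

Emit:
carry_out(commands="0 0 0.03 0 -0.35; 0 0 0.02 0 -0.35; 0 0 0.01 0 -0.35; 0 0 0.004 0 -0.35; 0 0 0 0 -0.35")

```text
clock: 5.25
tcp_pos: [0.5461, 0.1604, 0.0147]
tcp_rot: [0.001, 0.696, 0.718, 0.001]
wrist_force: [0.7, -0.3, -5.2]
gripper_width: 0.0411
gripper_force: 43.3
```

Emit:
carry_out(commands="0 0 0.003 0 -0.35; 0 0 0.002 0 -0.35; 0 0 0 0 -0.35; 0 0 0 0 0.2; 0 0 0 0 0.6; 0 0 0 0 1; 0 0 -0.04 0 1; 0 0 -0.1 0 1; 0 0 -0.1 0 1; 0 0 -0.1 0 1")

```text
clock: 6.25
tcp_pos: [0.5449, 0.1604, 0.1501]
tcp_rot: [0.0, 0.695, 0.719, 0.0]
wrist_force: [0.9, -0.1, 0.3]
gripper_width: 0.0856
gripper_force: 0.0
```

```bash
python3 - <<'E'
from h import *
s=bot.sense();P,T=tool(s);th=np.arctan2(T[1,1],T[0,1]);print(s["clock"],P,th,s["joints"],s["wrist_force"])
p=bot.camera("side");w=cloud(p)
m=(w[...,2]>.03)&(w[...,2]<.065)&(abs(w[...,0]-.546)<.04)&(abs(w[...,1]-.16)<.04);print(m.sum(),np.nanmean(w[m],0),np.nanmax(w[m],0))
# bar pinch point at bar (40,-9.5), th = bar y dir
o=np.array([.4268,-.0354]);a=np.radians(-44.58);R2=np.array([[np.cos(a),-np.sin(a)],[np.sin(a),np.cos(a)]])
q=o+R2@[.040,-.0095];print(q); plan((q[0],q[1],.08),a+np.pi/2,7)
E
```

```text
6.25 [0.54494556 0.16043984 0.15009857] 0.03305659159364673 [ 2.09679449e-01  2.90749888e-01  1.83536863e+00 -9.68145128e-06
  1.01484387e+00  1.76627932e-01] [ 0.93166652 -0.10417794  0.30490317]
282 [0.54651506 0.16451599 0.04343878] [0.5680222  0.18034645 0.06177436]
[ 0.44862275 -0.07024275]
-0.082 -0.039 0.028 -0.22 1; -0.077 -0.048 0.028 -0.22 1; -0.071 -0.056 0.028 -0.22 1; -0.065 -0.063 0.028 -0.22 1; -0.058 -0.070 0.028 -0.22 1; -0.050 -0.076 0.028 -0.22 1; -0.041 -0.080 0.028 -0.22 1;
```

Emit:
carry_out(commands="-0.082 -0.039 0.028 -0.22 1; -0.077 -0.048 0.028 -0.22 1; -0.071 -0.056 0.028 -0.22 1; -0.065 -0.063 0.028 -0.22 1; -0.058 -0.07 0.028 -0.22 1; -0.05 -0.076 0.028 -0.22 1; -0.041 -0.08 0.028 -0.22 1; 0 0 0.04 0 0.5; 0 0 0.04 0 0.3; 0 0 0 0 0.3", squeeze=20)

```text
clock: 7.3
tcp_pos: [0.4425, -0.0724, 0.0364]
tcp_rot: [-0.002, 0.375, 0.927, -0.0]
wrist_force: [-0.1, -0.1, -1.0]
gripper_width: 0.0551
gripper_force: 0.0
```

```bash
python3 - <<'E'
from h import *
s=bot.sense();P,T=tool(s);th=np.arctan2(T[1,1],T[0,1]);print(s["clock"],P,np.degrees(th),s["joints"],s["wrist_force"],s["gripper_width"])
plan((.4486,-.0702,.015),np.radians(45.42),4,.3)
p=bot.camera("side");cv2.imwrite("pics/side1.png",cv2.resize(p["img"][130:260,260:420,::-1],None,fx=4.5,fy=4.5,interpolation=cv2.INTER_CUBIC))
E
```

```text
7.3 [ 0.44253596 -0.07243413  0.03641415] 45.9462143901607 [-2.59403615e-01  2.79438563e-01  2.15457988e+00  7.76848650e-06
  7.10680091e-01 -1.06132018e+00] [-0.05097076 -0.07137382 -1.02810131] 0.055140364260708105
-0.002 0.004 0.013 0.00 0.3; -0.002 0.004 0.013 0.00 0.3; -0.002 0.004 0.013 0.00 0.3; -0.002 0.004 0.013 0.00 0.3;
```

View pics/side1.png

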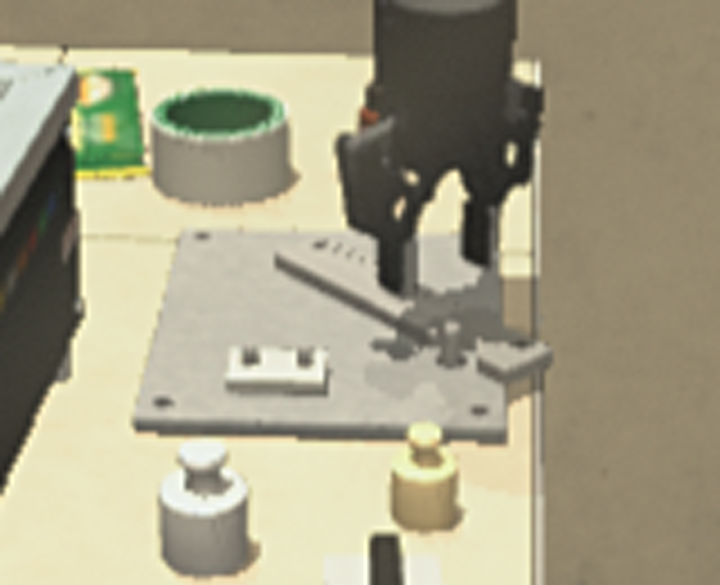

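The side view shows the fingers straddling the bar (crop 390–490, 270) between notch and free end. The weight stands upright on the worktop at crop (205,520).

Emit:
carry_out(commands="-0.002 0.004 0.02 0 0.3; -0.002 0.004 0.02 0 0.3; -0.002 0.004 0.015 0 0.3; -0.002 0.004 0.008 0 0.3; 0 0 0 0 0.1; 0 0 0 0 -0.2; 0 0 0 0 -0.3; 0 0 0 0 -0.3; 0 0 0 0 -0.3", squeeze=20)

```text
clock: 8.25
tcp_pos: [0.4506, -0.0699, 0.012]
tcp_rot: [-0.0, 0.375, 0.927, 0.0]
wrist_force: [-0.6, 0.8, -1.5]
gripper_width: 0.0372
gripper_force: 20.6
```

```bash
python3 - <<'E'
from h import *
s=bot.sense();P,T=tool(s);th=np.arctan2(T[1,1],T[0,1]);print(s["clock"],P,np.degrees(th),s["wrist_force"],s["gripper_width"],s["gripper_force"])
# bar angle=th-90 ; bar origin if pinch centre is bar (40,-9.5)
a=th-np.pi/2;R2=np.array([[np.cos(a),-np.sin(a)],[np.sin(a),np.cos(a)]])
print("dist to pin in bar axes", R2.T@(np.array([.4325,-.028])-P[:2])+[.04,-.0095])
E
```

```text
8.25 [ 0.45063137 -0.06991271  0.01202689] 46.00555448628109 [-0.62417921  0.77220079 -1.45179123] 0.03724484722758371 20.592826902866364
dist to pin in bar axes [-0.00215593  0.00805846]
```

Emit:
carry_out(commands="0.001 0.006 0 0 -0.4; 0.001 0.006 0 0 -0.4; 0.001 0.006 0 0 -0.4; 0 0.003 0 0 -0.4; 0 0 0 0 -0.4")

```text
clock: 8.75
tcp_pos: [0.4548, -0.0641, 0.012]
tcp_rot: [-0.001, 0.373, 0.928, -0.002]
wrist_force: [-3.5, -7.2, 1.0]
gripper_width: 0.0375
gripper_force: 20.8
```

Emit:
carry_out(commands="0 0.003 0 0 -0.4; 0 0 0 0 -0.4")

```text
clock: 8.95
tcp_pos: [0.4549, -0.064, 0.0121]
tcp_rot: [-0.001, 0.372, 0.928, -0.002]
wrist_force: [-5.8, -9.5, 2.2]
gripper_width: 0.0372
gripper_force: 20.9
```

```bash
python3 - <<'E'
from h import *
s=bot.sense();P,T=tool(s);th=np.arctan2(T[1,1],T[0,1]);print(s["clock"],P,np.degrees(th),s["wrist_force"],s["ft_torque"],s["gripper_width"])
ims=[]
for n,(r,c) in(("top",((190,275),(310,420))),("side",((170,235),(310,395)))):
    p=bot.camera(n);ims.append(cv2.resize(p["img"][r[0]:r[1],c[0]:c[1],::-1],(600,300 if n=="top" else 290),interpolation=cv2.INTER_CUBIC))
cv2.imwrite("pics/c2.png",np.vstack(ims))
E
```

```text
8.95 [ 0.45487439 -0.06395875  0.01205237] 46.27069076198248 [-5.8365841  -9.49820867  2.20357926] [-1.61819326  0.91216202  0.25765349] 0.037237192745337294
```

View pics/c2.png

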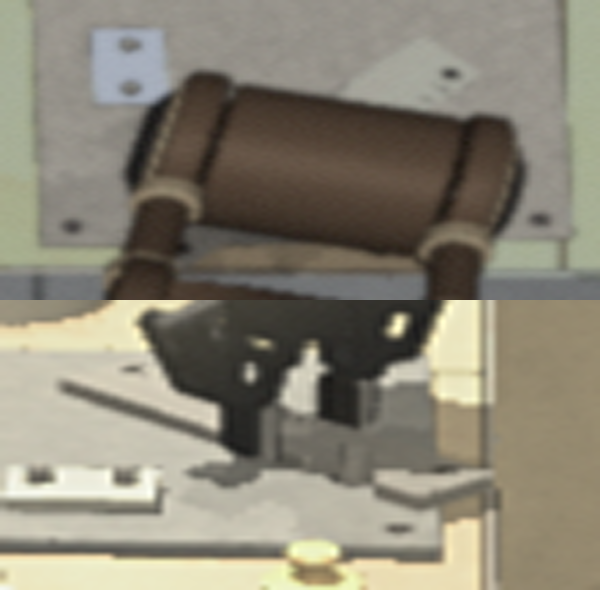

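The notch is on the pin: force rises without motion, and the TCP lies at bar (41,-10) relative to the pin, as expected. Now I'll swing about the pin.

Emit:
carry_out(commands="-0.0015 0.0072 0 -0.14 -0.4; -0.0015 0.0072 0 -0.14 -0.4; -0.0015 0.0072 0 -0.14 -0.4; -0.0015 0.0072 0 -0.14 -0.4; -0.0015 0.0072 0 -0.14 -0.4; 0 0 0 0 -0.4")

```text
clock: 9.65
tcp_pos: [0.467, -0.0539, 0.012]
tcp_rot: [-0.0, 0.205, 0.979, -0.002]
wrist_force: [-2.6, -8.1, -0.3]
gripper_width: 0.037
gripper_force: 20.9
```

```bash
cat >> h.py <<'E'
def barpose():
    s=bot.sense();P,T=tool(s);th=np.arctan2(T[1,1],T[0,1]);a=th-np.pi/2;R2=np.array([[np.cos(a),-np.sin(a)],[np.sin(a),np.cos(a)]])
    print(s["clock"],P,"bar deg",np.degrees(a),"tcp in bar from pin",R2.T@(P[:2]-[.4325,-.028]),"F bar",R2.T@s["wrist_force"][:2],s["wrist_force"][2],s["gripper_width"])
E
python3 -c "from h import *;barpose()"
```

```text
9.65 [ 0.46699787 -0.05385992  0.01203934] bar deg -23.617757326804544 tcp in bar from pin [ 0.04196861 -0.00987287] F bar [ 0.83699972 -8.48246902] -0.27966768410628723 0.037029351658168654
```

Emit:
carry_out(commands="-0.0015 0.0072 0 -0.14 -0.4; -0.0015 0.0072 0 -0.14 -0.4; -0.0015 0.0072 0 -0.14 -0.4; -0.0015 0.0072 0 -0.14 -0.4; -0.0015 0.0072 0 -0.14 -0.4; -0.0008 0.0036 0 -0.07 -0.4; 0 0 0 0 -0.4")

```text
clock: 10.35
tcp_pos: [0.474, -0.0394, 0.012]
tcp_rot: [-0.001, 0.014, 1.0, -0.001]
wrist_force: [-3.3, -6.9, -0.0]
gripper_width: 0.0374
gripper_force: 20.9
```

```bash
python3 -c "from h import *;barpose()"
```

```text
10.35 [ 0.47399788 -0.03939159  0.01203955] bar deg -1.63240235910262 tcp in bar from pin [ 0.04180555 -0.01020482] F bar [-3.13529044 -6.96352115] -0.01425494626245799 0.03736173320577819
```

Emit:
carry_out(commands="-0.0006 0.0031 0 -0.06 -0.4; -0.0006 0.0031 0 -0.06 -0.4; -0.0002 0.001 0 -0.02 -0.4; 0 0 0 0 -0.4; 0 0 0 0 -0.4")

```text
clock: 10.85
tcp_pos: [0.4746, -0.037, 0.012]
tcp_rot: [-0.001, -0.019, 1.0, -0.002]
wrist_force: [-2.6, -9.7, 0.7]
gripper_width: 0.0374
gripper_force: 20.9
```

```bash
python3 -c "from h import *;barpose();print(bot.sense()['ft_torque'])"
```

```text
10.85 [ 0.47460919 -0.03702135  0.01203791] bar deg 2.2106221071761882 tcp in bar from pin [ 0.04172987 -0.01063892] F bar [-2.99062876 -9.55305815] 0.6945240226733624 0.03735888764222648
[-1.59473939  0.44468106 -0.20553335]
```

Emit:
carry_out(commands="0 0 0 0 0; 0 0 0 0 0.3; 0 0 0 0 0.3; 0 0 -0.04 0 0.3; 0 0 -0.08 0 0; -0.023 -0.055 0 0 -1; -0.023 -0.056 0 0 -1; 0 0 0 0 -1; 0 0 0.05 0 -1; 0 0 0.04 0 -1")

```text
clock: 11.85
tcp_pos: [0.4952, -0.0782, 0.0238]
tcp_rot: [0.0, -0.018, 1.0, 0.0]
wrist_force: [-0.5, 0.2, -0.3]
gripper_width: 0.0001
gripper_force: 0.0
```

```bash
python3 -c "from h import *;barpose()"
```

```text
11.85 [ 0.49524179 -0.07821112  0.02375057] bar deg 2.10996367338265 tcp in bar from pin [ 0.0608506  -0.05248707] F bar [-0.5135743   0.18577681] -0.3115559239089404 9.754096622244563e-05
```

Emit:
carry_out(commands="0 0 0.012 0 -1; 0 0 0.007 0 -1; 0 0.006 0 0 -1; 0 0.006 0 0 -1; 0 0.005 0 0 -1; 0 0.004 0 0 -1; 0 0 0 0 -1")

```text
clock: 12.55
tcp_pos: [0.4952, -0.0702, 0.0168]
tcp_rot: [0.0, -0.019, 1.0, -0.0]
wrist_force: [-0.8, -0.6, 0.8]
gripper_width: 0.0002
gripper_force: 0.0
```

```bash
python3 -c "from h import *;barpose()"
```

```text
12.55 [ 0.49522548 -0.07019825  0.01684223] bar deg 2.1543847259911217 tcp in bar from pin [ 0.06109482 -0.04452642] F bar [-0.7913237  -0.56478067] 0.7987824631694552 0.0001770056253373966
```

Emit:
carry_out(commands="0 0.004 0 0 -1; 0 0.004 0 0 -1; 0 0.003 0 0 -1; 0 0 0 0 -1")

```text
clock: 12.95
tcp_pos: [0.4947, -0.0659, 0.0164]
tcp_rot: [-0.0, -0.019, 1.0, 0.0]
wrist_force: [0.2, 0.1, -0.5]
gripper_width: 0.0002
gripper_force: 0.0
```

Emit:
carry_out(commands="0 0.004 0 0 -1; 0 0.003 0 0 -1; 0 0.003 0 0 -1; 0 0 0 0 -1")

```text
clock: 13.35
tcp_pos: [0.4947, -0.0621, 0.0165]
tcp_rot: [-0.0, -0.019, 1.0, -0.0]
wrist_force: [0.6, -0.5, -0.0]
gripper_width: -0.0
gripper_force: 0.4
```

Emit:
carry_out(commands="0 0.003 0 0 -1; 0 0.003 0 0 -1; 0 0.002 0 0 -1; 0 0 0 0 -1")

```text
clock: 13.75
tcp_pos: [0.4947, -0.0617, 0.0166]
tcp_rot: [0.0, -0.02, 1.0, -0.003]
wrist_force: [-1.7, -11.5, -2.5]
gripper_width: -0.0004
gripper_force: 5.9
```

Emit:
carry_out(commands="0 0.003 0 0 -1; 0 0.002 0 0 -1; 0 0 0 0 -1; 0 -0.02 0 0 -1; 0 -0.02 0 0 -1; 0 0 -0.08 0 -1; 0 0 -0.1 0 0; 0 0 -0.08 0 1")

```text
clock: 14.55
tcp_pos: [0.4953, -0.0726, 0.1219]
tcp_rot: [0.0, -0.018, 1.0, 0.0]
wrist_force: [0.5, 0.2, -0.2]
gripper_width: 0.0281
gripper_force: 0.0
```

```bash
python3 - <<'E'
from h import *
barpose();plan((.454,.18,.14),.122,10)
E
```

```text
14.55 [ 0.49528997 -0.07262606  0.12192784] bar deg 2.1098446100029484 tcp in bar from pin [ 0.06110447 -0.04690745] F bar [0.46105966 0.2111619 ] -0.2030794907843167 0.02812134870723205
0.008 0.063 -0.005 0.30 1; 0.017 0.062 -0.005 0.30 1; 0.026 0.058 -0.005 0.30 1; 0.035 0.054 -0.005 0.30 1; 0.042 0.048 -0.005 0.30 1; 0.049 0.041 -0.005 0.30 1; 0.054 0.034 -0.005 0.30 1; 0.059 0.025 -0.005 0.30 1; 0.062 0.016 -0.005 0.30 1; 0.064 0.007 -0.005 0.30 1;
```

Emit:
carry_out(commands="0.008 0.063 -0.005 0.29 1; 0.017 0.062 -0.005 0.29 1; 0.026 0.058 -0.005 0.29 1; 0.035 0.054 -0.005 0.29 1; 0.042 0.048 -0.005 0.29 1; 0.049 0.041 -0.005 0.29 1; 0.054 0.034 -0.005 0.29 1; 0.059 0.025 -0.005 0.29 1; 0.062 0.016 -0.005 0.29 1; 0.064 0.007 -0.005 0.29 1")

```text
clock: 15.55
tcp_pos: [0.449, 0.1803, 0.1406]
tcp_rot: [-0.0, 0.651, 0.759, 0.0]
wrist_force: [0.6, -0.0, -0.8]
gripper_width: 0.0852
gripper_force: 0.0
```

```bash
python3 - <<'E'
from h import *
p=bot.camera("top");w=cloud(p);x,y,z=w[...,0],w[...,1],w[...,2]
cv2.imwrite("pics/c3.png",cv2.resize(p["img"][170:275,290:425,::-1],None,fx=5.5,fy=5.5,interpolation=cv2.INTER_CUBIC))
c=np.array([.504,-.0758]);a=.0307;M=np.array([[np.cos(a),-np.sin(a)],[np.sin(a),np.cos(a)]])
q=np.stack([x-c[0],y-c[1]],-1)@M
with np.errstate(all="ignore"):
    m=biggest((z>.0175)&(z<.026)&(q[...,1]<.056)&(q[...,1]>-.1)&(abs(q[...,0])<.16)); print("bar in board",bbox(q[m]),"expect c (-12.5,40.5)")
s=bot.sense();P,T=tool(s);print(P,np.arctan2(T[1,1],T[0,1]))
plan((.4545,.2268,.07),.122,4)
E
```

```text
bar in board (array([-12.6,  38.5]), array([ 35.5, 193.2]), 89.42) expect c (-12.5,40.5)
[0.44869132 0.1833969  0.14102927] 0.14751308950470007
0.026 0.008 0.044 0.01 1; 0.026 0.007 0.044 0.01 1; 0.026 0.007 0.044 0.01 1; 0.026 0.007 0.044 0.01 1;
```

View pics/c3.png

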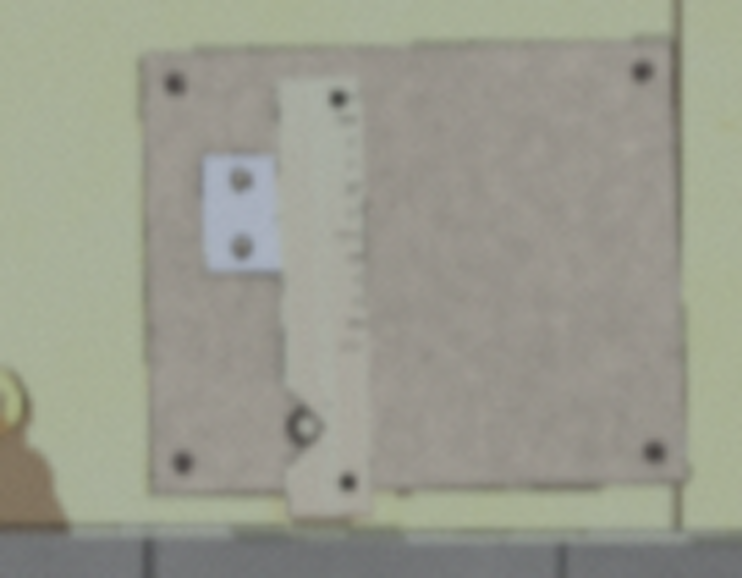

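The bar is home: pin in the notch at crop (303,425), notched edge flush on the block at crop x≈280. Next, pick the cap.

Emit:
carry_out(commands="0.026 0.008 0.044 0.01 1; 0.026 0.007 0.044 0.02 1; 0.026 0.007 0.044 0.02 1; 0.026 0.007 0.044 0.01 0.5; 0 0 0 0 0.2; 0 0 0 0 0")

```text
clock: 16.2
tcp_pos: [0.4545, 0.2216, 0.0699]
tcp_rot: [-0.0, 0.66, 0.751, -0.001]
wrist_force: [-0.6, 0.2, 0.3]
gripper_width: 0.0441
gripper_force: 0.0
```

```bash
python3 - <<'E'
from h import *
s=bot.sense();P,T=tool(s);print(P,np.arctan2(T[1,1],T[0,1]),s["gripper_width"])
plan((.4545,.2268,.025),.118,4,0)
E
```

```text
[0.45448278 0.22159176 0.06987993] 0.12922307199991187 0.044118156474042845
0.003 0.000 0.028 0.01 0; 0.003 0.000 0.028 0.01 0; 0.003 0.000 0.028 0.01 0; 0.003 0.000 0.028 0.01 0;
```

Emit:
carry_out(commands="0.004 0 0.028 0.01 0; 0.004 0 0.028 0.01 0; 0.003 0 0.028 0 0; 0.002 0 0.028 0 0; 0 0 0 0 -0.5; 0 0 0 0 -1; 0 0 0 0 -1; 0 0 0 0 -1; 0 0 0 0 -1", squeeze=60)

```text
clock: 17.1
tcp_pos: [0.4542, 0.2269, 0.0254]
tcp_rot: [0.0, 0.664, 0.748, 0.0]
wrist_force: [-0.3, -0.1, -2.4]
gripper_width: 0.0127
gripper_force: 60.5
```

```bash
python3 - <<'E'
from h import *
s=bot.sense();P,T=tool(s);print(P,np.arctan2(T[1,1],T[0,1]),s["gripper_width"],s["gripper_force"],s["wrist_force"])
E
```

```text
[0.45424466 0.22690634 0.02535638] 0.11800369135099059 0.01270743042341776 60.462810695171356 [-0.28851798 -0.12590447 -2.44786047]
```

Emit:
carry_out(commands="0 0 -0.05 0 -1; 0 0 -0.1 0 -1; 0 0 -0.08 0 -1; 0 0 0 0 -1")

```text
clock: 17.5
tcp_pos: [0.4586, 0.2287, 0.1224]
tcp_rot: [0.003, 0.664, 0.748, 0.005]
wrist_force: [1.0, 1.6, -2.2]
gripper_width: 0.0125
gripper_force: 60.6
```

```bash
python3 - <<'E'
from h import *
s=bot.sense();P,T=tool(s);print(P,s["wrist_force"],s["gripper_width"])
plan((.527,-.018,.115),.031,8,-1)
E
```

```text
[0.45858291 0.22867907 0.12241655] [ 0.95491983  1.55385458 -2.19049901] 0.012463533353593405
-0.079 0.012 0.002 0.02 -1; -0.079 0.013 0.002 0.02 -1; -0.079 0.014 0.002 0.02 -1; -0.079 0.015 0.002 0.02 -1; -0.078 0.016 0.002 0.02 -1; -0.078 0.016 0.002 0.02 -1; -0.078 0.017 0.002 0.02 -1; -0.078 0.018 0.002 0.02 -1;
```

Emit:
carry_out(commands="-0.079 0.012 0.002 0.02 -1; -0.079 0.013 0.002 0.02 -1; -0.079 0.014 0.002 0.02 -1; -0.079 0.015 0.002 0.02 -1; -0.078 0.016 0.002 0.02 -1; -0.078 0.016 0.002 0.02 -1; -0.078 0.017 0.002 0.02 -1; -0.078 0.018 0.002 0.02 -1; 0 0 0.05 0 -1; 0 0 0 0 -1")

```text
clock: 18.5
tcp_pos: [0.5201, -0.0201, 0.0876]
tcp_rot: [-0.003, 0.694, 0.72, -0.002]
wrist_force: [-2.1, -0.3, -3.5]
gripper_width: 0.0126
gripper_force: 60.4
```

```bash
python3 - <<'E'
from h import *
s=bot.sense();P,T=tool(s);print(s["clock"],P,np.arctan2(T[1,1],T[0,1]),s["wrist_force"],s["gripper_width"])
ims=[]
for n,(r,c) in(("top",((190,245),(310,390))),("side",((160,235),(290,395)))):
    p=bot.camera(n);w=cloud(p);np.savez(n+"4.npz",w=w,img=p["img"]);ims.append(cv2.resize(p["img"][r[0]:r[1],c[0]:c[1],::-1],(420,289) if n=="top" else (420,300),interpolation=cv2.INTER_CUBIC))
cv2.imwrite("pics/c4.png",np.vstack(ims))
plan((.527,-.018,.075),.031,3,-1)
E
```

```text
18.5 [ 0.52014402 -0.0200566   0.0876425 ] 0.03582940543436382 [-2.1124282  -0.31907285 -3.54164667] 0.01264509697544411
0.001 0.005 0.012 0.00 -1; 0.001 0.005 0.012 0.00 -1; 0.001 0.005 0.012 0.00 -1;
```

View pics/c4.png

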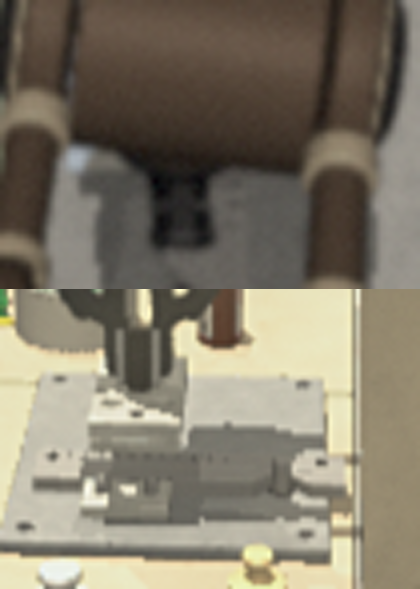

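The cap hangs level above the bar and block; the side crop shows its holes at (110,403) and (135,413). I'll correct it and measure the held cap.

Emit:
carry_out(commands="0.001 0.006 0.02 0.01 -1; 0.001 0.006 0.02 0.01 -1; 0.001 0.005 0.02 0 -1; 0 0 0 0 -1; 0 0 0 0 -1; 0 0 0 0 -1")

```text
clock: 19.2
tcp_pos: [0.5303, -0.0179, 0.067]
tcp_rot: [0.0, 0.697, 0.717, 0.0]
wrist_force: [-0.4, -0.4, -2.6]
gripper_width: 0.0132
gripper_force: 60.5
```

```bash
python3 - <<'E'
from h import *
s=bot.sense();P,T=tool(s);th=np.arctan2(T[1,1],T[0,1]);print(s["clock"],P,th,s["wrist_force"])
p=bot.camera("side");w=cloud(p);x,y,z=w[...,0],w[...,1],w[...,2]
zc=P[2]-.0254
m=biggest((abs(z-zc-.020)<.004)&(abs(x-.527)<.05)&(abs(y+.018)<.07));print("plate",m.sum(),bbox(w[m][:,:2]),np.median(z[m])-zc)
# compare: original cap standing, side view, same fit
w0=np.load("side0.npz")["w"];m0=biggest((abs(w0[...,2]-.02)<.004)&(abs(w0[...,0]-.4545)<.05)&(abs(w0[...,1]-.227)<.07));print("orig",m0.sum(),bbox(w0[m0][:,:2]))
# dowels in initial side view
k=(w0[...,2]>.026)&(w0[...,2]<.037)&(abs(w0[...,0]-.526)<.025)&(abs(w0[...,1]-.0015)<.01);q=w0[k]
for a in(q[q[:,0]>.526],q[q[:,0]<.526]):print("dowel side",len(a),a.mean(0),a.min(0),a.max(0))
kb=biggest((abs(w0[...,2]-.022)<.003)&(abs(w0[...,0]-.526)<.035)&(abs(w0[...,1]-.0015)<.022));print("block side",bbox(w0[kb][:,:2]))
cv2.imwrite("pics/c5.png",cv2.resize(p["img"][170:225,290:370,::-1],None,fx=8,fy=8,interpolation=cv2.INTER_CUBIC))
E
```

```text
19.2 [ 0.53029291 -0.01790308  0.06700916] 0.028254021686042186 [-0.42935104 -0.38950598 -2.60501145]
plate 296 (array([531.4, -16.4]), array([ 54.3, 102.8]), 2.29) 0.020791333950285505
orig 655 (array([455.3, 228.1]), array([ 54.1, 101. ]), 6.21)
dowel side 10 [0.54320193 0.00453579 0.03007586] [5.40611048e-01 2.93020628e-04 2.76494592e-02] [0.54571339 0.00886324 0.03346042]
dowel side 11 [0.51343195 0.00303116 0.03057376] [ 0.50919324 -0.00130171  0.02724482] [0.51657588 0.00847278 0.03338505]
block side (array([528.2,   2.3]), array([53.4, 39.9]), 2.15)
```

View pics/c5.png

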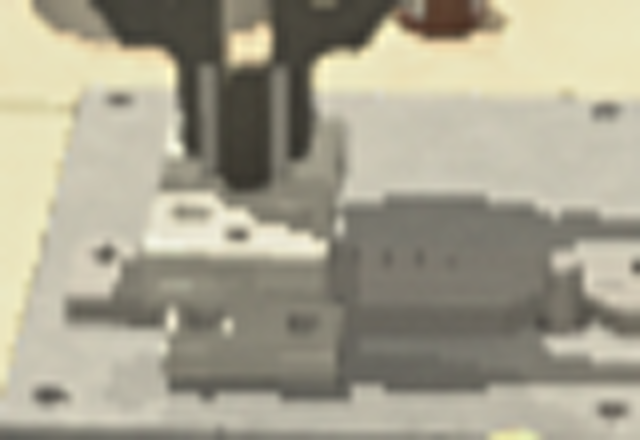

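Emit:
carry_out(commands="0 -0.0036 0.01 0 -1; 0 -0.0036 0.01 0 -1; 0 0 0.01 0 -1; 0 0 0 0 -1; 0 0 0 0 -1; 0 0 0 0 -1")

```text
clock: 19.85
tcp_pos: [0.5274, -0.0181, 0.0549]
tcp_rot: [0.0, 0.697, 0.717, 0.0]
wrist_force: [0.3, -1.0, -1.9]
gripper_width: 0.0132
gripper_force: 60.5
```

```bash
python3 - <<'E'
from h import *
s=bot.sense();P,T=tool(s);th=np.arctan2(T[1,1],T[0,1]);print(s["clock"],P,th,s["wrist_force"],s["ft_torque"])
E
```

```text
19.85 [ 0.5274376  -0.01812042  0.05493784] 0.02798616813166547 [ 0.26033639 -1.01214727 -1.91307994] [ 0.03825949 -0.02110543 -0.01569673]
```

Centred. Descend in small steps: dowel tips meet the plate near TCP z 0.050, seated is 0.0394.

Emit:
carry_out(commands="0 0 0.007 0 -1; 0 0 0.006 0 -1; 0 0 0.004 0 -1; 0 0 0 0 -1")

```text
clock: 20.25
tcp_pos: [0.5269, -0.018, 0.0477]
tcp_rot: [-0.0, 0.697, 0.717, -0.0]
wrist_force: [-0.3, -1.5, -1.8]
gripper_width: 0.0133
gripper_force: 60.5
```

Emit:
carry_out(commands="0 0 0.006 0 -1; 0 0 0.005 0 -1; 0 0 0.004 0 -1; 0 0 0 0 -1")

```text
clock: 20.65
tcp_pos: [0.527, -0.0181, 0.0417]
tcp_rot: [-0.0, 0.697, 0.717, -0.0]
wrist_force: [0.3, -0.0, -2.8]
gripper_width: 0.0131
gripper_force: 60.5
```

Emit:
carry_out(commands="0 0 0.004 0 -1; 0 0 0.003 0 -1; 0 0 0.002 0 -1; 0 0 0 0 -1")

```text
clock: 21.05
tcp_pos: [0.5273, -0.0181, 0.0388]
tcp_rot: [-0.0, 0.697, 0.717, -0.0]
wrist_force: [-1.3, -0.8, 0.2]
gripper_width: 0.013
gripper_force: 61.0
```

Emit:
carry_out(commands="0 0 0.003 0 -1; 0 0 0 0 -1; 0 0 0 0 -0.6; 0 0 0 0 -0.2; 0 0 0 0 0.1; 0 0 -0.04 0 0.1; 0 0 -0.1 0 0.1; 0 0 -0.12 0 0.1")

```text
clock: 21.85
tcp_pos: [0.5251, -0.0179, 0.1401]
tcp_rot: [-0.002, 0.697, 0.717, -0.002]
wrist_force: [2.0, -0.4, -0.1]
gripper_width: 0.047
gripper_force: 0.0
```

Emit:
carry_out(commands="0.1 -0.08 -0.05 0 0.1; 0.12 -0.08 0 0 0.1; 0.12 -0.08 0 0 0.1; 0.12 -0.08 0 0 0.1; 0.12 0 0 0 0.1; 0.12 0 0 0 0.1; 0 0 0 0 0.1")

```text
clock: 22.55
tcp_pos: [0.4079, 0.241, 0.1602]
tcp_rot: [-0.0, 0.695, 0.719, 0.002]
wrist_force: [0.7, -0.7, -0.1]
gripper_width: 0.0469
gripper_force: 0.0
```

```bash
python3 - <<'E'
from h import *
s=bot.sense();print(s["clock"],s["tcp_pos"],s["wrist_force"])
ims=[]
for n,(r,c) in(("top",((170,275),(210,480))),("side",((130,270),(270,400)))):
    p=bot.camera(n);w=cloud(p);x,y,z=w[...,0],w[...,1],w[...,2]
    k=(z>.056)&(abs(x-.527)<.04)&(abs(y+.018)<.05)&(z<.09);print(n,"handle",np.nanmean(w[k],0),np.nanmedian(z[k]),k.sum(),bbox(w[k][:,:2]))
    pl=(abs(z-.034)<.004)&(abs(x-.527)<.04)&(abs(y+.018)<.06);print("plate z",np.nanmedian(z[pl]),pl.sum(),bbox(w[pl][:,:2]))
    for t,c0 in(("small",(.443,.113)),("wt",(.546,.161)),("dropper",(.487,-.273)),("tape",(.596,-.294))):
        q=(z>.015)&(z<.12)&(np.hypot(x-c0[0],y-c0[1])<.055);print(t,np.nanmean(w[q],0).round(3),np.nanmax(z[q]).round(3))
    ims.append(cv2.resize(p["img"][r[0]:r[1],c[0]:c[1],::-1],(560,218) if n=="top" else (400,430*1),interpolation=cv2.INTER_CUBIC))
can=np.zeros((430,700,3),np.uint8);can[:,:400]=ims[1];t=cv2.resize(ims[0][:,130:430],(300,218));can[:218,400:]=t
cv2.imwrite("pics/c6.png",can)
E
```

```text
22.55 [0.40789742 0.24098897 0.16020693] [ 0.67147326 -0.72328788 -0.06220087]
top handle [ 0.52633095 -0.01733537  0.06502324] 0.06525613785727735 105 (array([526.2, -17.3]), array([12.3, 40.3]), 0.57)
plate z 0.034077010601496927 662 (array([527. , -16.8]), array([53.7, 92.5]), 0.81)
small [0.442 0.112 0.037] 0.054
wt [0.545 0.156 0.044] 0.065
dropper [ 0.486 -0.274  0.064] 0.106
tape [ 0.596 -0.294  0.043] 0.054
side handle [ 0.52764016 -0.01067367  0.06387186] 0.06417038107240436 63 (array([528.3, -13.5]), array([13.5, 42.7]), 1.6)
plate z 0.034232510246705705 367 (array([529. , -16.3]), array([ 54.6, 101.5]), 1.39)
small [0.443 0.121 0.032] 0.052
wt [0.546 0.167 0.037] 0.062
dropper [ 0.485 -0.274  0.064] 0.104
tape [ 0.597 -0.284  0.036] 0.052
```

View pics/c6.png

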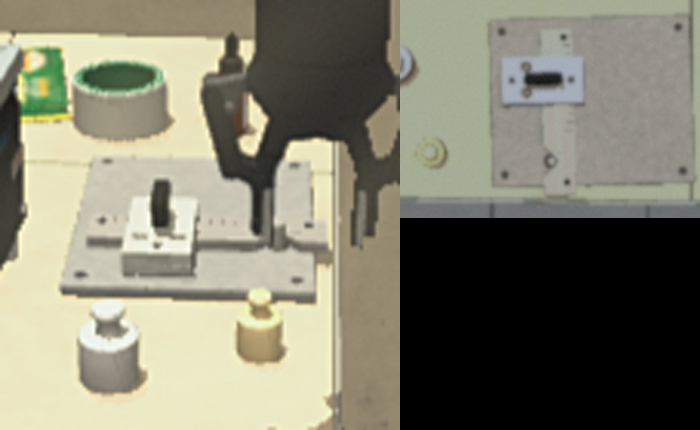

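The cap plate is at z = 34 mm, which is fully seated, with the dowels in its holes. The notch is on the pin (right inset, 550,160) and the bystanders haven't moved. Handing in.

```bash
python3 -c "from rig import bot;print(bot.sign_off())"
```

```text
the job is handed in; nothing more can be done
None
```

The job is handed in at about 22.6 s: the large weight stands on free worktop, the straight-edge is home on the pin and against the stop, and the cap is fully down over the dowels; the three bystanders were not moved.

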